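Strut check on the curing box lid

TASK

Check the gas strut of the small UV curing box: take the stubby screwdriver from the wooden block, push its tip into the recessed release on the box's side console until the lid pops up, and stand the screwdriver back in the same hole. Then take the lid by its ball knob, raise it past its balance point, which is at 40 degrees open, to about 50 degrees without letting it fly open, and ease it back to about 5 degrees below the balance point. Finish holding the knob still there, because the lid would fall shut if let go, and leave the other things on the bench where they are.

Things in the scene. Friction and masses are not known exactly. Their poses are not given: they have to be found in the camera images.
- cure_box: white curing box, fixed, 240 mm deep (its x, front at -x), 291 mm wide (its y), rim 85 mm high; at its right (-y) a 60 mm wide console with a black top 91 mm high; hinged lid with amber window, a gas strut outside the left (+y) wall, a club head inside. Origin: on the table under the middle of the box (x) and 10 mm left of the middle of its width; z up.
- cure_lid (a joint): lid angle, rad: 0 shut and latched (at the start), 1.35 stop. Once released it pops to about 0.05 and rests there. Balance point 0.70 (40 degrees): below it the lid sinks shut by its weight, above it the gas strut carries it open. Lift needed at the knob: about 3.5 N after the pop, 0.5 N at 0.61; the strut pushes up 1 N at 0.9. Hinge damped.
- lid_hinge (a point): middle of the lid's hinge line, at the rear of the box, 88 mm above the table; the hinge runs along the box's y. The point turns with the lid; at angle 0 its axes are the box's. The lid reaches 225 mm forward (its -x) from here and is 200 mm wide, 22 mm thick.
- lid_knob: black ball knob, 30 mm across, on an 11 mm stem ahead of the lid's front edge; origin at the ball's centre, which in the lid's frame lies 264 mm ahead (-x) of the hinge line and 11 mm above it: 99 mm above the table when shut. Free space below and at least 60 mm free left and right; gripped from left and right, it lets the lid turn between upright fingers. Lid's axes.
- release (a joint): travel of the release button in m, 0 up to 0.007 fully down; sprung, 2 N to start and about 5 N fully down. The lid is freed at about 4 mm of travel.
- release_top (a point): centre of the top face of the release button (metal, 11 mm wide), which lies 8 mm down its recess and moves down with it
- recess_mouth (a point): centre of the round mouth of the recess in the console's top, 13 mm wide, 91 mm above the table; a finger does not fit in. The recess is upright.
- tool_block: wooden tool block, 50 x 120 x 56 mm (x, y, z), fixed, with a row of three holes along its y; the screwdriver stands in the middle one. Origin: centre of its underside.
- block_hole (a point): mouth of the middle hole of the tool block, 7 mm wide, 52 mm deep, slightly chamfered; it lies on the block's upper face
- driver_grip (a point): middle of the handle of the stubby screwdriver (loose, 50 g), standing upright, tip down, in the tool block, the lower end of its handle on the block. Handle 70 mm long, 25 x 22 mm across, from 38 mm below this point to 32 mm above. Its own y axis points along it from tip to handle (up as it stands).
- driver_tip (a point): tip of the screwdriver's steel shank (5 mm wide, 50 mm out of the handle), 88 mm along the screwdriver's axis from point driver_grip; same axes
- bud_tub: tub of cotton buds, 77 x 77 x 80 mm, loose, not part of the job; it and the tool block stand on opposite sides of the box, either way round
- head_a: black club head, 70 x 119 x 50 mm, loose, not part of the job
- head_b: black club head, 70 x 119 x 50 mm, loose, not part of the job
- weight: brass test weight with a knob, 40 x 40 x 36 mm, loose, not part of the job
- tweezers: steel tweezers, 124 mm long, lying loose near the table's front edge, not part of the job
- green_driver: longer screwdriver, 156 mm, lying loose near the table's front edge, not part of the job
There are look-alikes about, which are no part of the job. Leave any blue look-alike of the part that bears driver_grip alone.

How it is judged:
By the outcome, as a careful person would: the job done as asked, in the order asked, and still so for the second after the job is handed in, while the arm keeps its last pose, push and grip.
It also fails if it takes over 72 s, if anything falls off the work surface, if the arm or the gripper's body presses on something with over 40 N, if the wrist force passes 120 N, or if a joint passes its speed limit or range.

ROBOT

A 6-joint arm with a two-finger parallel gripper is mounted at the origin on a cart in front of the work surface, level with it; the furniture and walls round the work are solid. World frame = base frame: x ahead of the robot, y to its left, z up, the work surface at z = 0. Lengths are in m, angles in rad, forces in N, time in s.
With the tool pointing down it reaches from about 0.4 to 0.825 m from the base axis. Payload 7 kg.
Tool frame: the origin (TCP) lies on the mounting face of the last link; the fingertips stand 178 mm ahead of it and the grasp point (between the pads) lies 159 mm ahead of it; z points along the fingers, y is the line along which they close (so a half turn about z gives the same grasp; the last joint's range is limited). The gripper opens to 88 mm and grips with 3 to 60 N. Pads are 19 mm wide; open, the fingers measure 130 mm over their backs; the gripper's body (78 mm by 193 mm) begins 47 mm behind the grasp point.
Start: joints at [-1.006, 0.359, 0.012, 0, -1.224, -0.288], TCP at [0.184, -0.649, 0.405] pointing down, gripper open.
Joint ranges: [-3.07, 3.07], [-1.43, 2.12], [-1.02, 1.25], [-3.03, 1.67], [-3.05, -0], [-3.03, 3.03]. Speed limits (rad/s): [2.39, 2.39, 3.01, 3.14, 3.14, 3.14].

INTERFACE

Orientations are given as a rotation vector (axis times angle).
In Python, from bench import arm gives the robot as it stands.
- The arm moves only by the tool apply_moves, never from a script. Its argument "motion" is a list of rows, each an object with "travel": the shift along the tool's x, y, z as a fraction of full scale, a list of three; "delta_rot": the turn, a rotation vector about the tool's x, y, z as a fraction of full scale, a list of three. A call has 1 to 12 rows; each row shifts and turns the commanded pose from where the row before left it, along the tool's axes as they then stand; what a row does not reach is not made up. Full scale, the value 1, is 4 cm for a shift and 0.1 rad for a turn. A row lasts 1/10 s, in which the tool goes at most 50 mm and 8.59 degrees, less where a joint would pass 70% of its speed; a pose out of reach is approached as far as the arm can. A call with a number of a shift or a turn outside -1 to 1 is refused whole. A call with a gripper value outside its range is refused whole. "jaw" is the gripper command: -1 is shut, 1 is fully open, values between are in proportion, set as the call begins (left out, the last holds). The fingers move at their own pace and stop on an object; the grip force is fixed at half the most. Time passes only in rows, so rows that do not move let the fingers close. It gives the time, the measured TCP pose, the force, the opening and the grip force at its end, in the units of the state.
- arm.sense(): the state, without advancing time (a new reading comes with each control period).
- arm.snapshot(name): name is "scene" or "top"; returns (picture, depth): 480x640x3 uint8, red, green, blue; 480x640 float32, m along the optical axis (not along the pixel's ray), 0 where there is no reading.
- arm.calibration(name): a dict with "vertical_fov" (degrees; the focal length in pixels is half the picture's height over the tangent of half this angle, whatever the lens; pixels are square), "cx", "cy" (the principal point, pixels), "cam_to_world" (4x4, takes a point from camera to world coordinates). Camera axes: x right, y down, z forward; pixel columns grow to the right and rows downward; lengths in m; the calibration is good to about 2 mm. A picture is of the moment at which its call begins. calibration takes no time and is no camera call.
- arm.hand_in(): hands the job in; it is judged then, once.
The state is a dict: "time_s": time; "qpos": joint angles; "joint_vel": joint speeds; "joint_torque": joint torques, N m; "tool_pos": TCP position; "tool_rot": TCP orientation; "contact_force": force on the tool from outside, world axes, zero at the start; "ft_torque": the same for the moment, N m; "gripper_width": opening from 0.0 (shut) to 1.0 (fully open); "grip_force": force on a finger pad.
Only numpy, scipy, OpenCV 4.12 (cv2) and the standard library are available. Lean on these libraries where they do the work, as an engineer would, in place of code of your own. Each camera call takes 0.05 s, during which the arm holds its last target. There are 200 camera calls.

## Working session

There is one attempt and no reset: what is moved stays moved. The work goes in short steps, Python scripts to look and compute and a tool call to move; the robot and the scene stay as the last step left them, time stands still between calls to the robot, and variables do not carry over. Pictures are saved under pics/ and viewed, at most 10 in all, crops included, and the job is handed in when it is done.

Besides the shell and the picture viewer there is one more tool, called after "Call:" as name([rows], argument=value, ...), one row to a line, values as JSON. apply_moves: Moves the arm, as the interface text tells. Its arguments: {"type":"object","properties":{"motion":{"type":"array","items":{"type":"object","properties":{"travel":{"type":"array","items":{"type":"number","minimum":-1,"maximum":1}},"delta_rot":{"type":"array","items":{"type":"number","minimum":-1,"maximum":1}}}}},"jaw":{"type":"number"}},"required":["motion"]}

```bash
mkdir -p pics; ls; cat > h.py <<'E'
import numpy as np, cv2
from bench import arm
from scipy.spatial.transform import Rotation as R
def snap(n,f=None):
    p,d=arm.snapshot(n)
    if f: cv2.imwrite(f'pics/{f}.png',p[:,:,::-1])
    return p,d
def cal(n):
    c=arm.calibration(n); return 240/np.tan(np.radians(c['vertical_fov'])/2),c['cx'],c['cy'],np.array(c['cam_to_world'])
def cloud(n,d):
    f,cx,cy,T=cal(n); v,u=np.mgrid[:480,:640]
    return np.stack([(u-cx)/f*d,(v-cy)/f*d,d],-1)@T[:3,:3].T+T[:3,3]
def ray(n,u,v,z):
    f,cx,cy,T=cal(n); r=T[:3,:3]@[(u-cx)/f,(v-cy)/f,1]; o=T[:3,3]
    return o+r*(z-o[2])/r[2]
E
python3 - <<'E'
from h import *
for n in('scene','top'):
    p,d=snap(n,n+'0'); np.savez(n+'0.npz',p=p,d=d); print(n,cal(n))
s=arm.sense();print(s)
E
```

```text
pics
scene (np.float64(527.5871617120434), 321.2268509199524, 233.15193865411987, array([[-0.75034987, -0.39298354,  0.53154399, -0.11453986],
       [-0.6609585 ,  0.43332531, -0.61266878,  0.67764643],
       [ 0.01043728, -0.81104446, -0.5848914 ,  0.82121954],
       [ 0.        ,  0.        ,  0.        ,  1.        ]]))
top (np.float64(545.8232215510682), 322.1697373001384, 238.8302023897963, array([[ 8.74763288e-04, -9.88468247e-01,  1.51425756e-01,
         3.25284654e-01],
       [-9.99961111e-01,  4.64213302e-04,  8.80688605e-03,
        -6.59668229e-02],
       [-8.77562107e-03, -1.51427571e-01, -9.88429400e-01,
         1.50132943e+00],
       [ 0.00000000e+00,  0.00000000e+00,  0.00000000e+00,
         1.00000000e+00]]))
{'time_s': 0.1, 'qpos': array([-1.00590506e+00,  3.59343753e-01,  1.11862600e-02, -2.99451605e-04,
       -1.22407556e+00, -2.88095317e-01]), 'joint_vel': array([-0.0005354 , -0.0007184 ,  0.00275854,  0.00152581,  0.00015563,
       -0.00114814]), 'joint_torque': array([-1.82744698e-03, -5.84162915e+01,  2.93751454e+01,  7.01561227e+00,
        1.01547613e-02, -9.47402873e-05]), 'tool_pos': array([ 0.18441881, -0.64916285,  0.40381496]), 'tool_rot': array([ 4.33198049e-01, -3.11124014e+00, -2.23735555e-03]), 'contact_force': array([ 0.17111385, -0.17351041,  0.24401116]), 'ft_torque': array([ 0.02260079, -0.02468831,  0.0064023 ]), 'grip_force': 0.0, 'gripper_width': 0.9991537918562008}
```

View pics/scene0.png

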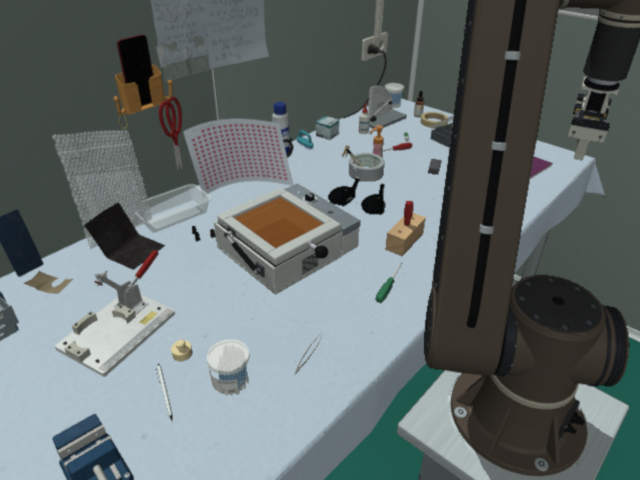

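View pics/top0.png

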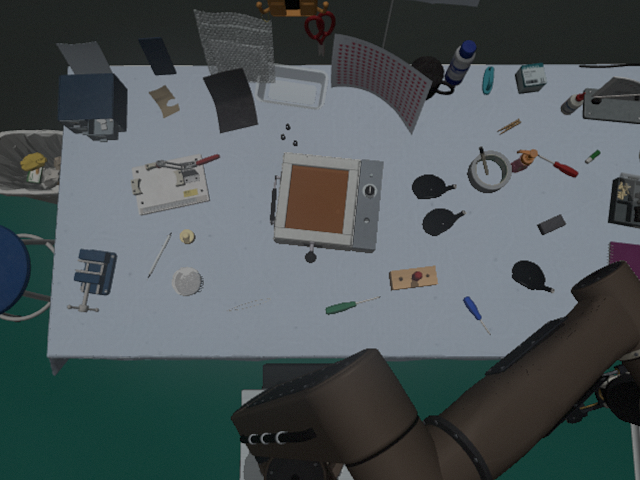

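The red stubby driver stands in the wooden block, top (417,276) and scene (408,213). The blue one, top (472,308), is lying down and is the look-alike, so I leave it alone. The green one, top (350,306), is the longer driver. The lid knob is at top (311,257). The console carries features at about (370,190) and (367,220), which I'll enlarge to find the recess.

```bash
python3 - <<'E'
from h import *
a=np.load('top0.npz')['p'];b=np.load('scene0.npz')['p']
A=cv2.resize(a[150:300,290:450],None,fx=2.5,fy=4*.625,interpolation=3)
B=cv2.resize(b[170:270,280:440],None,fx=2.5,fy=2.5,interpolation=3)
A2=cv2.resize(a[150:250,340:400],None,fx=6,fy=6,interpolation=3)
im=np.zeros((600,780,3),np.uint8)
A=A[:350];im[:350,:400]=A;im[350:600,:400]=B;im[:600,410:770]=A2
cv2.imwrite('pics/c1.png',im[:,:,::-1])
d=np.load('top0.npz')['d'];P=cloud('top',d)
hsv=cv2.cvtColor(a,cv2.COLOR_RGB2HSV)
m=((hsv[...,0]<6)|(hsv[...,0]>172))&(hsv[...,1]>130)
m[:,:400]=0;m[:,430:]=0;m[:260]=0;m[300:]=0
v,u=np.nonzero(m);print('red',u.mean(),v.mean(),len(u),P[m].mean(0),P[m].max(0))
for u,v in [(311,257),(370,190),(367,220),(366,235),(395,278),(417,285),(430,275),(320,200),(283,158),(378,165),(360,240)]:print(u,v,P[v,u])
E
```

```text
red 418.1333333333333 274.1333333333333 15 [ 0.43808514 -0.28060711  0.21629818] [ 0.45146471 -0.06596682  1.50132943]
311 257 [ 0.49047189 -0.02514419  0.11673134]
370 190 [ 0.66926545 -0.17902623  0.10257937]
367 220 [ 0.59260227 -0.17159737  0.08418007]
366 235 [ 0.55170826 -0.16814311  0.0892272 ]
395 278 [ 0.44205716 -0.24645044  0.05199234]
417 285 [ 0.42342383 -0.30405291  0.05338876]
430 275 [ 0.44963229 -0.33851808  0.05675738]
320 200 [ 0.64207058 -0.04775352  0.10467872]
283 158 [0.76037902 0.05166529 0.09062299]
378 165 [ 0.74136637 -0.20242168  0.08796665]
360 240 [ 0.53869358 -0.15240323  0.0877815 ]
```

View pics/c1.png

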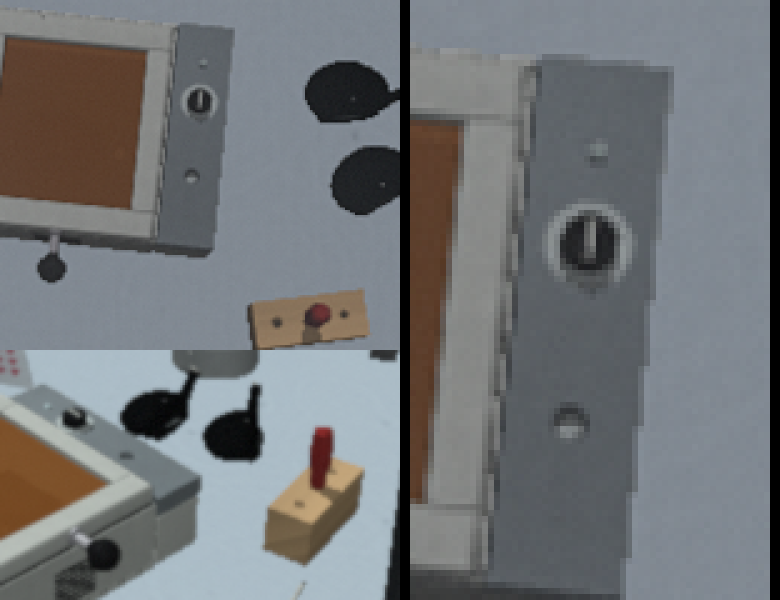

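The crop confirms it: the recess is the small round hole, top (366.8,220.0) and scene about (330.8,212.4). The dial, (370,190), and the LED, (371,175), are not it. The red driver stands in the middle hole of the block. Next I measure these points.

```bash
python3 - <<'E'
from h import *
def tri(a,b):
    A=[];B=[]
    for n,(u,v) in(('top',a),('scene',b)):
        f,cx,cy,T=cal(n); r=T[:3,:3]@[(u-cx)/f,(v-cy)/f,1]; r/=np.linalg.norm(r); M=np.eye(3)-np.outer(r,r); A.append(M);B.append(M@T[:3,3])
    X=np.linalg.lstsq(np.vstack(A),np.hstack(B),rcond=None)[0]; return X.round(4)
def blob(n,box,fn):
    p=np.load(n+'0.npz')['p']; h=cv2.cvtColor(p,cv2.COLOR_RGB2HSV).astype(int); m=fn(h).astype(np.uint8)
    k=np.zeros_like(m); u0,u1,v0,v1=box; k[v0:v1,u0:u1]=m[v0:v1,u0:u1]; return k
red=lambda h:((h[...,0]<8)|(h[...,0]>170))&(h[...,1]>120)
wood=lambda h:(h[...,0]>8)&(h[...,0]<25)&(h[...,1]>60)&(h[...,2]>120)
dark=lambda h:h[...,2]<75
def top_c(n,box,fn):
    k=blob(n,box,fn); v,u=np.nonzero(k); return (u.mean(),v.mean()),len(u),(u.min(),u.max(),v.min(),v.max())
k=blob('top',(380,450,255,300),wood); c=max(cv2.findContours(k,0,2)[0],key=cv2.contourArea)
print(cv2.minAreaRect(c))
pts=cv2.boxPoints(cv2.minAreaRect(c)); W=np.array([ray('top',*q,.056) for q in pts]);print(W.round(4)[:,:2],W.mean(0).round(4),[np.linalg.norm(W[i]-W[i-1]).round(4) for i in range(4)])
for n,b in(('top',(405,430,260,290)),('scene',(395,420,195,235))): print('red',n,top_c(n,b,red))
t=top_c('top',(300,322,246,270),dark); s=top_c('scene',(310,332,238,262),dark); print('knob',t,s,tri(t[0],s[0]),ray('top',*t[0],.099))
print('recess',tri((366.8,220.0),(330.8,212.4)),ray('top',366.8,220,.091),ray('scene',330.8,212.4,.091))
# box yaw: console edges via gray mask at z .091
p=np.load('top0.npz')['p'].astype(int); 
h=cv2.cvtColor(p.astype(np.uint8),cv2.COLOR_RGB2HSV)
am=blob('top',(270,380,150,255),lambda h:(h[...,0]<20)&(h[...,1]>140)); c=max(cv2.findContours(am,0,2)[0],key=cv2.contourArea)
W=np.array([ray('top',*q,.105) for q in cv2.boxPoints(cv2.minAreaRect(c))]);print('window',W.round(4).tolist())
print([np.degrees(np.arctan2(*(W[i]-W[i-1])[1::-1])).round(2) for i in range(4)],[np.linalg.norm(W[i]-W[i-1]).round(4) for i in range(4)])
# console right edge per row: bluish-table vs gray brightness
E=[]
for v in range(175,240,5):
    g=p[v,370:392].sum(1)/3; i=np.argmax(np.diff(g)); E.append(ray('top',370+i+.5,v,.091)[:2])
E=np.array(E);q=np.polyfit(E[:,0],E[:,1],1);print('edge yaw',np.degrees(np.arctan(q[0])),np.abs(np.polyval(q,E[:,0])-E[:,1]).max())
E
```

```text
((413.9000549316406, 277.20001220703125), (17.73696517944336, 44.40443420410156), 82.87498474121094)
[[ 0.4599 -0.2351]
 [ 0.4746 -0.3522]
 [ 0.4279 -0.3566]
 [ 0.4133 -0.2401]] [ 0.4439 -0.296   0.056 ] [np.float64(0.0468), np.float64(0.118), np.float64(0.0469), np.float64(0.1174)]
red top ((np.float64(417.7037037037037), np.float64(274.3333333333333)), 27, (np.int64(415), np.int64(420), np.int64(272), np.int64(277)))
red scene ((np.float64(407.84137931034485), np.float64(212.37241379310345)), 145, (np.int64(404), np.int64(411), np.int64(201), np.int64(224)))
knob ((np.float64(311.0275229357798), np.float64(255.23853211009174)), 109, (np.int64(305), np.int64(321), np.int64(246), np.int64(262))) ((np.float64(319.20183486238534), np.float64(252.6422018348624)), 218, (np.int64(310), np.int64(328), np.int64(238), np.int64(261))) [ 0.4983 -0.024   0.0954] [ 0.49717545 -0.02467442  0.099     ]
recess [ 0.5912 -0.1708  0.0902] [ 0.59131623 -0.17056418  0.091     ] [ 0.59003432 -0.17001254  0.091     ]
window [[0.5571, -0.0997, 0.105], [0.5571, -0.0997, 0.105], [0.5571, -0.0997, 0.105], [0.5571, -0.0997, 0.105]]
[np.float64(0.0), np.float64(0.0), np.float64(0.0), np.float64(0.0)] [np.float64(0.0), np.float64(0.0), np.float64(0.0), np.float64(0.0)]
edge yaw -4.788737295386742 0.014803361325664427
```

```bash
cat >> h.py <<'E'
def go(xyz,yaw):
    s=arm.sense(); C=R.from_rotvec(s['tool_rot']); y=np.radians(yaw); c,n=np.cos(y),np.sin(y)
    G=R.from_matrix(np.array([[-c,-n,0],[-n,c,0],[0,0,-1.]]))
    d=np.array(xyz)-s['tool_pos']
    print('t',s['time_s'],'pos',s['tool_pos'].round(4),'F',s['contact_force'].round(1),'w',round(s['gripper_width'],3),'gf',s['grip_force'])
    print('cur-axes',(C.inv().apply(d)/.04).round(3),'goal-axes',(G.inv().apply(d)/.04).round(3),'rot',((C.inv()*G).as_rotvec()/.1).round(3))
E
python3 - <<'E'
from h import *
print('driver top',ray('top',417.7,274.3,.126),ray('top',417.7,274.3,.120),'scene mid',ray('scene',407.8,212.4,.094))
print('knob',ray('top',310.4,256.8,.1))
p=np.load('top0.npz')['p'].astype(float)
E=[]
for v in range(178,236,3):
    g=p[v,366:392].sum(1)/3; i=np.argmax(np.diff(g)); E.append(ray('top',366+i+.5,v,.091)[:2])
E=np.array(E);print(E.round(3).tolist())
go([.444,-.296,.40],7.15)
P=cloud('top',np.load('top0.npz')['d']); q=P[246:266,300:325].reshape(-1,3); q=q[(q[:,2]>.104)&(q[:,0]<.52)];print(len(q),q[:,2].max(),q.mean(0),q.min(0),q.max(0))
E
```

```text
driver top [ 0.44543505 -0.29455889  0.126     ] [ 0.44595921 -0.29555614  0.12      ] scene mid [ 0.44461588 -0.29611513  0.094     ]
knob [ 0.49298862 -0.02309756  0.1       ]
[[0.705, -0.211], [0.697, -0.211], [0.688, -0.211], [0.68, -0.176], [0.672, -0.192], [0.664, -0.189], [0.656, -0.207], [0.648, -0.207], [0.64, -0.205], [0.632, -0.204], [0.623, -0.204], [0.615, -0.202], [0.607, -0.201], [0.599, -0.201], [0.591, -0.201], [0.583, -0.199], [0.575, -0.198], [0.567, -0.198], [0.559, -0.196], [0.551, -0.195]]
t 0.1 pos [ 0.1844 -0.6492  0.4038] F [ 0.2 -0.2  0.2] w 0.999 gf 0.0
cur-axes [-8.655  6.72   0.104] goal-axes [-7.538  7.953  0.095] rot [ 0.014 -0.002  1.519]
107 1.5013294270818622 [ 0.49195316 -0.02479418  0.1362095 ] [ 0.32528465 -0.06596682  0.10404444] [ 0.51992727 -0.01189499  1.50132943]
```

Call:
apply_moves([
  {"delta_rot": [0, 0, 0.76]},
  {"delta_rot": [0, 0, 0.76]},
  {"travel": [-0.75, 0.79, 0]},
  {"travel": [-0.75, 0.79, 0]},
  {"travel": [-0.75, 0.79, 0]},
  {"travel": [-0.75, 0.79, 0]},
  {"travel": [-0.75, 0.79, 0]},
  {"travel": [-0.75, 0.79, 0]},
  {"travel": [-0.75, 0.79, 0]},
  {"travel": [-0.75, 0.79, 0]},
  {"travel": [-0.75, 0.79, 0]},
  {"travel": [-0.75, 0.79, 0]},
], jaw=1)

```text
$.motion[0]: bad value
```

```bash
python3 - <<'E'
from h import *
go([.4445,-.2955,.254],7.15)
E
```

```text
t 0.1 pos [ 0.1844 -0.6492  0.4038] F [ 0.2 -0.2  0.2] w 0.999 gf 0.0
cur-axes [-8.671  6.724  3.754] goal-axes [-7.552  7.964  3.745] rot [ 0.014 -0.002  1.519]
```

Every row needs both fields.

Call:
apply_moves([
  {"travel": [0, 0, 0], "delta_rot": [0, 0, 0.76]},
  {"travel": [0, 0, 0], "delta_rot": [0, 0, 0.76]},
  {"travel": [-0.75, 0.79, 0], "delta_rot": [0, 0, 0]},
  {"travel": [-0.75, 0.79, 0], "delta_rot": [0, 0, 0]},
  {"travel": [-0.75, 0.79, 0], "delta_rot": [0, 0, 0]},
  {"travel": [-0.75, 0.79, 0], "delta_rot": [0, 0, 0]},
  {"travel": [-0.75, 0.79, 0], "delta_rot": [0, 0, 0]},
  {"travel": [-0.75, 0.79, 0], "delta_rot": [0, 0, 0]},
  {"travel": [-0.75, 0.79, 0], "delta_rot": [0, 0, 0]},
  {"travel": [-0.75, 0.79, 0], "delta_rot": [0, 0, 0]},
  {"travel": [-0.75, 0.79, 0], "delta_rot": [0, 0, 0]},
  {"travel": [-0.75, 0.79, 0], "delta_rot": [0, 0, 0]},
], jaw=1)

```text
time_s: 1.3
tool_pos: [0.4434, -0.2967, 0.4046]
tool_rot: [0.196, -3.135, -0.0]
contact_force: [0.1, -1.3, 0.0]
gripper_width: 1.002
grip_force: 0.0
```

```bash
python3 - <<'E'
from h import *
go([.4445,-.2955,.254],7.15)
E
```

```text
t 1.3 pos [ 0.4434 -0.2967  0.4046] F [ 0.1 -1.3  0. ] w 1.002 gf 0.0
cur-axes [-0.032  0.026  3.764] goal-axes [-0.031  0.027  3.764] rot [ 0.001 -0.001  0.001]
```

Call:
apply_moves([
  {"travel": [-0.03, 0.03, 0.8], "delta_rot": [0, 0, 0]},
  {"travel": [0, 0, 0.8], "delta_rot": [0, 0, 0]},
  {"travel": [0, 0, 0.8], "delta_rot": [0, 0, 0]},
  {"travel": [0, 0, 0.7], "delta_rot": [0, 0, 0]},
  {"travel": [0, 0, 0.4], "delta_rot": [0, 0, 0]},
  {"travel": [0, 0, 0.26], "delta_rot": [0, 0, 0]},
  {"travel": [0, 0, 0], "delta_rot": [0, 0, 0]},
  {"travel": [0, 0, 0], "delta_rot": [0, 0, 0]},
])

```text
time_s: 2.1
tool_pos: [0.4441, -0.2972, 0.2548]
tool_rot: [-0.196, 3.135, -0.001]
contact_force: [0.6, 0.8, 0.2]
gripper_width: 1.003
grip_force: 0.0
```

Call:
apply_moves([
  {"travel": [0, 0, 0], "delta_rot": [0, 0, 0]},
  {"travel": [0, 0, 0], "delta_rot": [0, 0, 0]},
  {"travel": [0, 0, 0], "delta_rot": [0, 0, 0]},
  {"travel": [0, 0, 0], "delta_rot": [0, 0, 0]},
  {"travel": [0, 0, 0], "delta_rot": [0, 0, 0]},
  {"travel": [0, 0, 0], "delta_rot": [0, 0, 0]},
  {"travel": [0, 0, 0], "delta_rot": [0, 0, 0]},
  {"travel": [0, 0, 0], "delta_rot": [0, 0, 0]},
], jaw=-1)

```text
time_s: 2.9
tool_pos: [0.4438, -0.2971, 0.2542]
tool_rot: [0.196, -3.135, -0.0]
contact_force: [0.1, 0.1, 1.0]
gripper_width: 0.332
grip_force: 0.0
```

```bash
python3 - <<'E'
from h import *
go([.4445,-.2955,.254],7.15); print(arm.sense()['tool_rot'],arm.sense()['ft_torque'])
E
```

```text
t 2.9 pos [ 0.4438 -0.2971  0.2542] F [0.1 0.1 1. ] w 0.332 gf 0.01689189401334848
cur-axes [-0.022  0.037  0.006] goal-axes [-0.022  0.037  0.006] rot [ 0.    -0.001 -0.   ]
[ 1.95876625e-01 -3.13540858e+00 -6.43161818e-05] [-0.10501872  0.01570879  0.03527581]
```

Call:
apply_moves([
  {"travel": [0, 0, 0], "delta_rot": [0, 0, 0]},
  {"travel": [0, 0, 0], "delta_rot": [0, 0, 0]},
  {"travel": [0, 0, 0], "delta_rot": [0, 0, 0]},
  {"travel": [0, 0, 0], "delta_rot": [0, 0, 0]},
  {"travel": [0, 0, 0], "delta_rot": [0, 0, 0]},
])

```text
time_s: 3.4
tool_pos: [0.4439, -0.2974, 0.2544]
tool_rot: [-0.196, 3.135, -0.001]
contact_force: [-0.4, -5.4, -1.5]
gripper_width: 0.25
grip_force: 30.0
```

```bash
python3 - <<'E'
from h import *
go([.591,-.1705,.42],7.15); print(arm.sense()['ft_torque'])
E
```

```text
t 3.4 pos [ 0.4439 -0.2974  0.2544] F [-0.4 -5.4 -1.5] w 0.25 gf 29.999256696319208
cur-axes [-4.045  2.687 -4.142] goal-axes [-4.044  2.689 -4.141] rot [-0.005  0.002  0.001]
[-2.15885458 -0.1262706  -0.00955808]
```

Call:
apply_moves([
  {"travel": [0, -0.03, 0], "delta_rot": [0, 0, 0]},
  {"travel": [0, 0, 0], "delta_rot": [0, 0, 0]},
  {"travel": [0, 0, 0], "delta_rot": [0, 0, 0]},
])

```text
time_s: 3.7
tool_pos: [0.4439, -0.2981, 0.2543]
tool_rot: [0.196, -3.135, -0.0]
contact_force: [0.1, -0.2, 0.3]
gripper_width: 0.252
grip_force: 30.0
```

```bash
python3 - <<'E'
from h import *
go([.591,-.1705,.42],7.15); print(arm.sense()['ft_torque'])
E
```

```text
t 3.7 pos [ 0.4439 -0.2981  0.2543] F [ 0.1 -0.2  0.3] w 0.252 gf 29.99939680157695
cur-axes [-4.045  2.709 -4.143] goal-axes [-4.045  2.707 -4.144] rot [ 0.003 -0.    -0.   ]
[-0.20640213  0.00062419 -0.0132636 ]
```

Call:
apply_moves([
  {"travel": [0, 0, -0.3], "delta_rot": [0, 0, 0]},
  {"travel": [0, 0, -0.6], "delta_rot": [0, 0, 0]},
  {"travel": [0, 0, -0.8], "delta_rot": [0, 0, 0]},
  {"travel": [0, 0, -0.8], "delta_rot": [0, 0, 0]},
  {"travel": [0, 0, -0.8], "delta_rot": [0, 0, 0]},
  {"travel": [-0.8, 0.53, -0.3], "delta_rot": [0, 0, 0]},
  {"travel": [-0.8, 0.53, 0], "delta_rot": [0, 0, 0]},
  {"travel": [-0.8, 0.53, 0], "delta_rot": [0, 0, 0]},
  {"travel": [-0.8, 0.53, 0], "delta_rot": [0, 0, 0]},
  {"travel": [-0.8, 0.53, 0], "delta_rot": [0, 0, 0]},
  {"travel": [0, 0, 0], "delta_rot": [0, 0, 0]},
  {"travel": [0, 0, 0], "delta_rot": [0, 0, 0]},
])

```text
time_s: 4.9
tool_pos: [0.5898, -0.1722, 0.3984]
tool_rot: [0.198, -3.134, -0.001]
contact_force: [0.0, -0.2, 0.3]
gripper_width: 0.246
grip_force: 30.0
```

```bash
python3 - <<'E'
from h import *
go([.591,-.1725,.352],7.15)
p,d=snap('scene','s1')
cv2.imwrite('pics/s1c.png',cv2.resize(p[60:260,230:430,::-1],None,fx=3,fy=3,interpolation=3))
E
```

```text
t 4.9 pos [ 0.5898 -0.1722  0.3984] F [ 0.  -0.2  0.3] w 0.246 gf 29.99921570182778
cur-axes [-0.03  -0.011  1.159] goal-axes [-0.03  -0.01   1.159] rot [ 0.004 -0.008  0.016]
```

View pics/s1c.png

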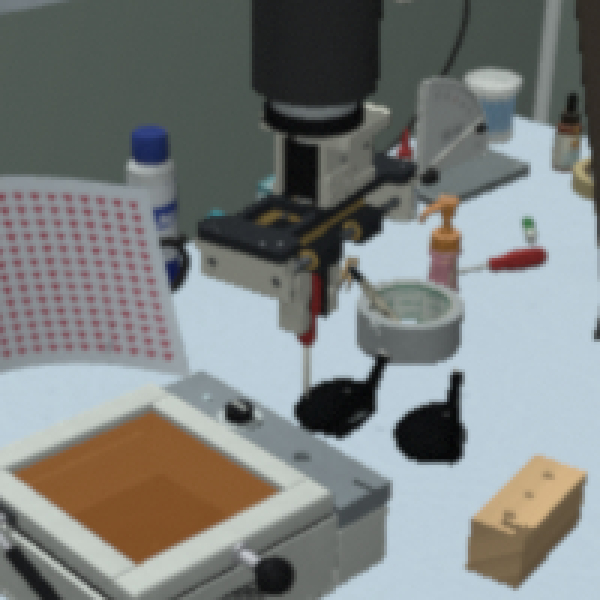

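The driver is held upright. Its tip is at about scene (332,192), above the recess at (330.5,212.4). I'll lower it to just above the mouth and compare.

Call:
apply_moves([
  {"travel": [-0.03, 0, 0.5], "delta_rot": [0, 0, 0]},
  {"travel": [0, 0, 0.5], "delta_rot": [0, 0, 0]},
  {"travel": [0, 0, 0.26], "delta_rot": [0, 0, 0]},
  {"travel": [0, 0, 0], "delta_rot": [0, 0, 0]},
  {"travel": [0, 0, 0], "delta_rot": [0, 0, 0]},
])

```text
time_s: 5.45
tool_pos: [0.5906, -0.1735, 0.3487]
tool_rot: [-0.195, 3.135, -0.001]
contact_force: [0.3, -0.2, -0.4]
gripper_width: 0.25
grip_force: 30.0
```

```bash
python3 - <<'E'
from h import *
go([.591,-.1725,.331],7.15)
p,d=snap('scene','s2')
cv2.imwrite('pics/s2c.png',cv2.resize(p[170:235,290:370,::-1],None,fx=8,fy=8,interpolation=3))
print('s1 tip',ray('scene',332,192,.1504))
E
```

```text
t 5.45 pos [ 0.5906 -0.1735  0.3487] F [ 0.3 -0.2 -0.4] w 0.25 gf 29.99928308359813
cur-axes [-0.012  0.024  0.443] goal-axes [-0.013  0.024  0.443] rot [-0.004  0.005 -0.004]
s1 tip [ 0.58903266 -0.17141994  0.1504    ]
```

View pics/s2c.png

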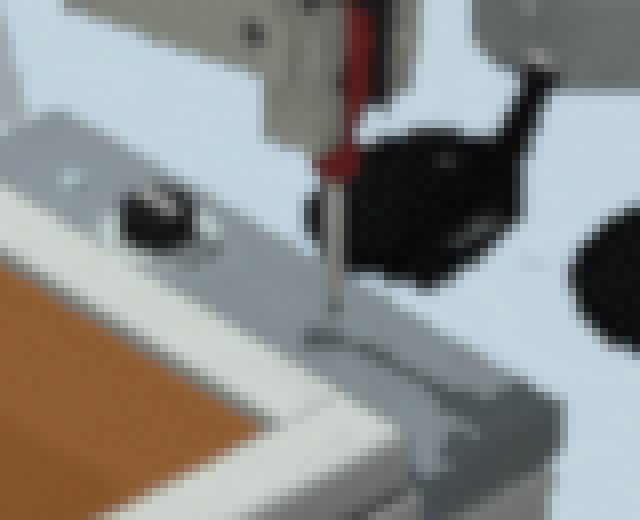

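The tip is at scene (331.9,209.0) and the mouth at (330.6,212.3). I'll work out the offset between them.

```bash
python3 - <<'E'
from h import *
print(ray('scene',331.9,209.3,.1007),ray('scene',330.6,212.3,.091))
E
```

```text
[ 0.58772724 -0.17121857  0.1007    ] [ 0.59069952 -0.17001972  0.091     ]
```

Call:
apply_moves([
  {"travel": [-0.05, 0.02, 0], "delta_rot": [0, 0, 0]},
  {"travel": [0, 0, 0.1], "delta_rot": [0, 0, 0]},
  {"travel": [0, 0, 0.1], "delta_rot": [0, 0, 0]},
  {"travel": [0, 0, 0.1], "delta_rot": [0, 0, 0]},
  {"travel": [0, 0, 0.1], "delta_rot": [0, 0, 0]},
  {"travel": [0, 0, 0], "delta_rot": [0, 0, 0]},
])

```text
time_s: 6.1
tool_pos: [0.5926, -0.1719, 0.3314]
tool_rot: [0.196, -3.135, 0.0]
contact_force: [-0.3, -0.3, -0.7]
gripper_width: 0.246
grip_force: 30.0
```

Call:
apply_moves([
  {"travel": [0, 0, 0.06], "delta_rot": [0, 0, 0]},
  {"travel": [0, 0, 0.05], "delta_rot": [0, 0, 0]},
  {"travel": [0, 0, 0.03], "delta_rot": [0, 0, 0]},
  {"travel": [0, 0, 0], "delta_rot": [0, 0, 0]},
  {"travel": [0, 0, 0], "delta_rot": [0, 0, 0]},
])

```text
time_s: 6.6
tool_pos: [0.5927, -0.172, 0.3265]
tool_rot: [-0.196, 3.135, -0.0]
contact_force: [-0.3, -0.0, 4.4]
gripper_width: 0.251
grip_force: 30.0
```

```bash
python3 - <<'E'
from h import *
go([.5926,-.1719,.40],7.15)
p,d=snap('scene','s3'); q=np.load('scene0.npz')['p']
D=np.abs(p.astype(int)-q).sum(2)[200:290,215:325]; print((D>60).sum())
A=cv2.resize(np.hstack([q[175:285,215:345],p[175:285,215:345]]),None,fx=3,fy=3,interpolation=3)
cv2.imwrite('pics/s3c.png',A[:,:,::-1])
E
```

```text
t 6.6 pos [ 0.5927 -0.172   0.3265] F [-0.3 -0.   4.4] w 0.251 gf 29.999766855617054
cur-axes [ 1.000e-03  3.000e-03 -1.837e+00] goal-axes [ 0.002  0.003 -1.837] rot [-0.002  0.004  0.001]
4327
```

View pics/s3c.png

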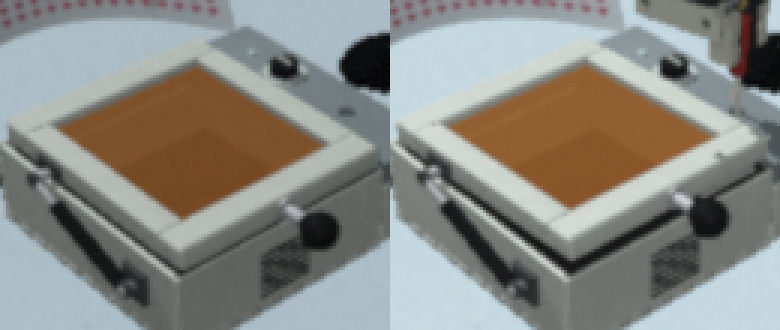

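The lid has popped: a dark gap shows under its front edge in the right half. Now I take the driver back to the block.

Call:
apply_moves([
  {"travel": [0, 0, -0.4], "delta_rot": [0, 0, 0]},
  {"travel": [0, 0, -0.8], "delta_rot": [0, 0, 0]},
  {"travel": [0, 0, -0.8], "delta_rot": [0, 0, 0]},
  {"travel": [0.81, -0.53, 0], "delta_rot": [0, 0, 0]},
  {"travel": [0.81, -0.53, 0], "delta_rot": [0, 0, 0]},
  {"travel": [0.81, -0.53, 0], "delta_rot": [0, 0, 0]},
  {"travel": [0.81, -0.53, 0], "delta_rot": [0, 0, 0]},
  {"travel": [0.84, -0.55, 0], "delta_rot": [0, 0, 0]},
  {"travel": [0, 0, 0.8], "delta_rot": [0, 0, 0]},
  {"travel": [0, 0, 0.8], "delta_rot": [0, 0, 0]},
  {"travel": [0, 0, 0], "delta_rot": [0, 0, 0]},
  {"travel": [0, 0, 0], "delta_rot": [0, 0, 0]},
])

```text
time_s: 7.85
tool_pos: [0.4441, -0.2983, 0.3424]
tool_rot: [0.196, -3.134, -0.0]
contact_force: [0.4, -1.2, 1.2]
gripper_width: 0.249
grip_force: 30.0
```

```bash
python3 - <<'E'
from h import *
go([.4439,-.2985,.2548],7.15)
E
```

```text
t 7.85 pos [ 0.4441 -0.2983  0.3424] F [ 0.4 -1.2  1.2] w 0.249 gf 29.9994792410871
cur-axes [ 1.00e-03 -4.00e-03  2.19e+00] goal-axes [ 0.005 -0.003  2.19 ] rot [ 0.002 -0.016  0.003]
```

Call:
apply_moves([
  {"travel": [0, 0, 0.4], "delta_rot": [0, 0, 0]},
  {"travel": [0, 0, 0.3], "delta_rot": [0, 0, 0]},
  {"travel": [0, 0, 0.15], "delta_rot": [0, 0, 0]},
  {"travel": [0, 0, 0.1], "delta_rot": [0, 0, 0]},
  {"travel": [0, 0, 0.1], "delta_rot": [0, 0, 0]},
  {"travel": [0, 0, 0.1], "delta_rot": [0, 0, 0]},
  {"travel": [0, 0, 0], "delta_rot": [0, 0, 0]},
])

```text
time_s: 8.55
tool_pos: [0.4439, -0.2982, 0.2959]
tool_rot: [0.196, -3.135, -0.0]
contact_force: [-0.4, -0.2, -0.4]
gripper_width: 0.248
grip_force: 30.0
```

```bash
python3 - <<'E'
from h import *
go([.4439,-.2985,.2548],7.15)
E
```

```text
t 8.55 pos [ 0.4439 -0.2982  0.2959] F [-0.4 -0.2 -0.4] w 0.248 gf 29.99941035930533
cur-axes [ 0.    -0.008  1.029] goal-axes [ 1.000e-03 -7.000e-03  1.029e+00] rot [ 0.002 -0.005 -0.   ]
```

Tip is 8 mm into the hole without force; continue.

Call:
apply_moves([
  {"travel": [0, 0, 0.2], "delta_rot": [0, 0, 0]},
  {"travel": [0, 0, 0.2], "delta_rot": [0, 0, 0]},
  {"travel": [0, 0, 0.2], "delta_rot": [0, 0, 0]},
  {"travel": [0, 0, 0.2], "delta_rot": [0, 0, 0]},
  {"travel": [0, 0, 0.12], "delta_rot": [0, 0, 0]},
  {"travel": [0, 0, 0.08], "delta_rot": [0, 0, 0]},
  {"travel": [0, 0, 0], "delta_rot": [0, 0, 0]},
  {"travel": [0, 0, 0], "delta_rot": [0, 0, 0]},
])

```text
time_s: 9.35
tool_pos: [0.4441, -0.2983, 0.2564]
tool_rot: [-0.196, 3.135, -0.0]
contact_force: [0.4, 0.8, -0.2]
gripper_width: 0.251
grip_force: 30.0
```

Call:
apply_moves([
  {"travel": [0, 0, 0.05], "delta_rot": [0, 0, 0]},
  {"travel": [0, 0, 0], "delta_rot": [0, 0, 0]},
  {"travel": [0, 0, 0], "delta_rot": [0, 0, 0]},
])

```text
time_s: 9.65
tool_pos: [0.444, -0.2983, 0.2544]
tool_rot: [-0.196, 3.135, -0.0]
contact_force: [0.1, 0.4, -0.9]
gripper_width: 0.25
grip_force: 30.0
```

Call:
apply_moves([
  {"travel": [0, 0, 0], "delta_rot": [0, 0, 0]},
  {"travel": [0, 0, 0], "delta_rot": [0, 0, 0]},
  {"travel": [0, 0, 0], "delta_rot": [0, 0, 0]},
  {"travel": [0, 0, 0], "delta_rot": [0, 0, 0]},
  {"travel": [0, 0, 0], "delta_rot": [0, 0, 0]},
  {"travel": [0, 0, 0], "delta_rot": [0, 0, 0]},
  {"travel": [0, 0, 0], "delta_rot": [0, 0, 0]},
], jaw=0.6)

```text
time_s: 10.35
tool_pos: [0.444, -0.2983, 0.2543]
tool_rot: [-0.196, 3.135, -0.0]
contact_force: [-0.2, -0.8, -0.4]
gripper_width: 0.781
grip_force: 0.0
```

Call:
apply_moves([
  {"travel": [0, 0, -0.3], "delta_rot": [0, 0, 0]},
  {"travel": [0, 0, -0.6], "delta_rot": [0, 0, 0]},
  {"travel": [0, 0, -0.8], "delta_rot": [0, 0, 0]},
  {"travel": [0, 0, -0.8], "delta_rot": [0, 0, 0]},
  {"travel": [0, 0, -0.5], "delta_rot": [0, 0, 0]},
  {"travel": [0, 0, 0], "delta_rot": [0, 0, 0]},
])

```text
time_s: 10.95
tool_pos: [0.4446, -0.2986, 0.3787]
tool_rot: [-0.196, 3.129, -0.004]
contact_force: [-0.6, -0.2, -0.3]
gripper_width: 0.797
grip_force: 0.0
```

```bash
python3 - <<'E'
from h import *
p,d=snap('scene','s4'); t,dt=snap('top','t4'); np.savez('t4.npz',p=t,d=dt); np.savez('s4.npz',p=p,d=d)
A=cv2.resize(p[180:280,280:440],None,fx=3.5,fy=3.5,interpolation=3)
B=cv2.resize(t[235:285,290:340],None,fx=4,fy=4,interpolation=3); A[150:350,:200]=B
cv2.imwrite('pics/c4.png',A[:,:,::-1])
# recheck box yaw by window line in top (amber): left & right edges
h=cv2.cvtColor(np.load('top0.npz')['p'],cv2.COLOR_RGB2HSV); m=((h[...,0]<20)&(h[...,1]>140)).astype(np.uint8); m[:150]=0;m[250:]=0;m[:,:270]=0;m[:,370:]=0
c=max(cv2.findContours(m,0,2)[0],key=cv2.contourArea); W=np.array([ray('top',*q,.105) for q in cv2.boxPoints(cv2.minAreaRect(c))])
print(W.round(3)[:,:2].tolist(),cv2.minAreaRect(c))
go([.49,-.027,.45],-6)
E
```

```text
[[0.557, -0.1], [0.557, -0.1], [0.557, -0.1], [0.557, -0.1]] ((340.0, 232.0), (0.0, 0.0), 0.0)
t 11.05 pos [ 0.4438 -0.2982  0.3752] F [ 0.   1.  -0.5] w 0.795 gf 0.0
cur-axes [-1.993  6.582 -1.869] goal-axes [-0.441  6.863 -1.87 ] rot [-2.000e-03  1.700e-02  2.295e+00]
```

View pics/c4.png

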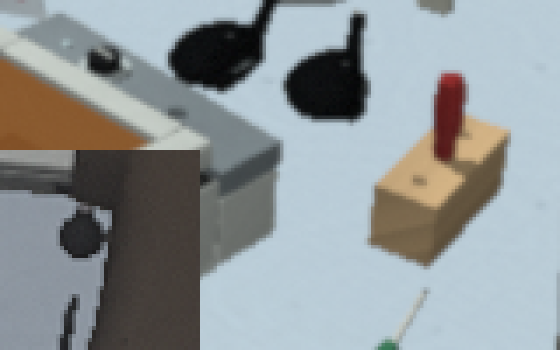

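The driver stands upright in the middle hole again. The knob is at about top (310.5,256.7) and scene (321,246.7). I'll triangulate it.

```bash
python3 - <<'E'
from h import *
X=[]
for n,z in(('top','t4'),('scene','s4')):
    a=np.load(z+'.npz')['p']; g=a.max(2); u0,v0=(311,257) if n=='top' else (321,247)
    m=np.zeros((480,640),np.uint8); m[v0-10:v0+11,u0-10:u0+11]=(g<75)[v0-10:v0+11,u0-10:u0+11]
    if n=='top': m[:,318:]=0
    m=cv2.morphologyEx(m,2,np.ones((5,5),np.uint8)); c=max(cv2.findContours(m,0,2)[0],key=cv2.contourArea); (u,v),r=cv2.minEnclosingCircle(c); print(n,u,v,r)
    f,cx,cy,T=cal(n); q=T[:3,:3]@[(u-cx)/f,(v-cy)/f,1]; q/=np.linalg.norm(q); M=np.eye(3)-np.outer(q,q); X.append((M,M@T[:3,3])); print(ray(n,u,v,.112))
print(np.linalg.lstsq(np.vstack([x[0] for x in X]),np.hstack([x[1] for x in X]),rcond=None)[0])
# box yaw from front-rim/console in top0: right edge of console, subpixel
p=np.load('top0.npz')['p'].astype(float).sum(2); E=[]
for v in list(range(165,182,2))+list(range(196,244,2)):
    r=p[v,374:390]; lo,hi=r[:3].mean() if 0 else p[v,372:374].mean(),p[v,387:390].mean(); t=(lo+hi)/2; i=np.argmax(r>t); E.append(ray('top',374+i-(r[i]-t)/(r[i]-r[i-1]+1e-9),v,.091)[:2])
E=np.array(E); 
for _ in range(3): q=np.polyfit(E[:,0],E[:,1],1); e=np.abs(np.polyval(q,E[:,0])-E[:,1]); E=E[e<=max(.002,np.median(e)*2)]
print('yaw',np.degrees(np.arctan(q[0])),len(E),e.max())
E
```

```text
top 310.0 256.0 5.000100135803223
[ 0.49361688 -0.02243055  0.112     ]
scene 320.3604736328125 247.3217010498047 7.15947151184082
[ 0.4959349  -0.02368704  0.112     ]
[ 0.4938597  -0.02215557  0.11381679]
yaw -6.012886558536142 32 0.0013938729206187661
```

Call:
apply_moves([
  {"travel": [0, 0, 0], "delta_rot": [0, 0, 0.77]},
  {"travel": [0, 0, 0], "delta_rot": [0, 0, 0.77]},
  {"travel": [0, 0, 0], "delta_rot": [0, 0, 0.76]},
  {"travel": [-0.07, 0.87, 0], "delta_rot": [0, 0, 0]},
  {"travel": [-0.07, 0.87, 0], "delta_rot": [0, 0, 0]},
  {"travel": [-0.07, 0.87, 0], "delta_rot": [0, 0, 0]},
  {"travel": [-0.07, 0.87, 0], "delta_rot": [0, 0, 0]},
  {"travel": [-0.07, 0.87, 0], "delta_rot": [0, 0, 0]},
  {"travel": [-0.07, 0.87, 0], "delta_rot": [0, 0, 0]},
  {"travel": [-0.06, 0.86, 0], "delta_rot": [0, 0, 0]},
  {"travel": [-0.06, 0.86, 0], "delta_rot": [0, 0, 0]},
  {"travel": [0, 0, 0], "delta_rot": [0, 0, 0]},
])

```text
time_s: 12.25
tool_pos: [0.495, -0.0216, 0.3735]
tool_rot: [-0.16, -3.136, 0.0]
contact_force: [0.4, 0.3, -0.2]
gripper_width: 0.801
grip_force: 0.0
```

```bash
python3 - <<'E'
from h import *
go([.4945,-.0243,.271],-6)
E
```

```text
t 12.25 pos [ 0.495  -0.0216  0.3735] F [ 0.4  0.3 -0.2] w 0.801 gf 0.0
cur-axes [ 0.003 -0.067  2.563] goal-axes [ 0.005 -0.068  2.563] rot [-0.002 -0.011  0.026]
```

Call:
apply_moves([
  {"travel": [0, -0.06, 0.6], "delta_rot": [0, 0, 0]},
  {"travel": [0, 0, 0.6], "delta_rot": [0, 0, 0]},
  {"travel": [0, 0, 0.5], "delta_rot": [0, 0, 0]},
  {"travel": [0, 0, 0.4], "delta_rot": [0, 0, 0]},
  {"travel": [0, 0, 0.3], "delta_rot": [0, 0, 0]},
  {"travel": [0, 0, 0.16], "delta_rot": [0, 0, 0]},
  {"travel": [0, 0, 0], "delta_rot": [0, 0, 0]},
  {"travel": [0, 0, 0], "delta_rot": [0, 0, 0]},
])

```text
time_s: 13.05
tool_pos: [0.4946, -0.0269, 0.2722]
tool_rot: [0.165, 3.137, -0.0]
contact_force: [0.5, 0.7, 0.6]
gripper_width: 0.8
grip_force: 0.0
```

```bash
python3 - <<'E'
from h import *
go([.4945,-.0243,.271],-6)
p,d=snap('scene')
cv2.imwrite('pics/c5.png',cv2.resize(p[170:290,240:380,::-1],None,fx=5,fy=5,interpolation=3))
E
```

```text
t 13.05 pos [ 0.4946 -0.0269  0.2722] F [0.5 0.7 0.6] w 0.8 gf 0.0
cur-axes [0.009 0.064 0.031] goal-axes [0.009 0.064 0.031] rot [ 0.     0.004 -0.005]
```

View pics/c5.png

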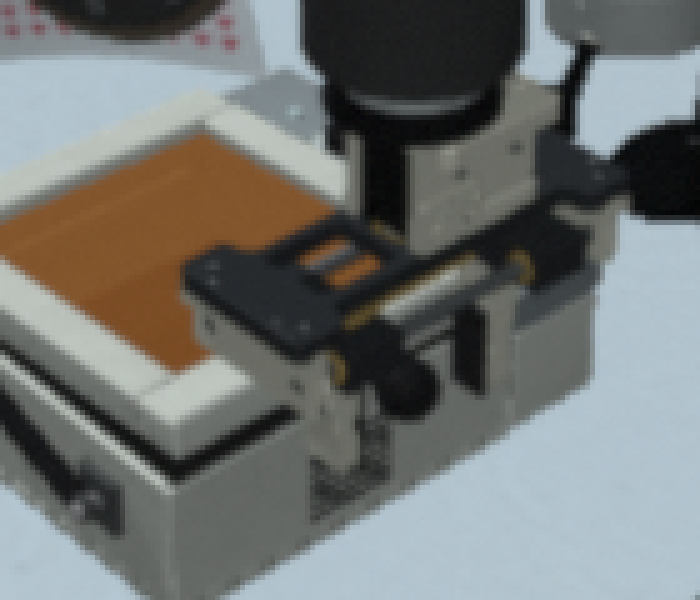

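The knob, crop (408,385), sits midway between the fingers. I close on it after a small correction.

Call:
apply_moves([
  {"travel": [0, 0.05, 0.06], "delta_rot": [0, 0, 0]},
  {"travel": [0, 0, 0], "delta_rot": [0, 0, 0]},
  {"travel": [0, 0, 0], "delta_rot": [0, 0, 0]},
  {"travel": [0, 0, 0], "delta_rot": [0, 0, 0]},
  {"travel": [0, 0, 0], "delta_rot": [0, 0, 0]},
  {"travel": [0, 0, 0], "delta_rot": [0, 0, 0]},
  {"travel": [0, 0, 0], "delta_rot": [0, 0, 0]},
  {"travel": [0, 0, 0], "delta_rot": [0, 0, 0]},
  {"travel": [0, 0, 0], "delta_rot": [0, 0, 0]},
  {"travel": [0, 0, 0], "delta_rot": [0, 0, 0]},
  {"travel": [0, 0, 0], "delta_rot": [0, 0, 0]},
], jaw=-1)

```text
time_s: 14.2
tool_pos: [0.4944, -0.026, 0.2695]
tool_rot: [-0.165, -3.136, 0.004]
contact_force: [1.9, -9.8, 0.1]
gripper_width: 0.32
grip_force: 30.0
```

```bash
python3 - <<'E'
from h import *
go([.4945,-.0243,.271],-6);print(arm.sense()['ft_torque'])
E
```

```text
t 14.2 pos [ 0.4944 -0.026   0.2695] F [ 1.9 -9.8  0.1] w 0.32 gf 30.000041127204895
cur-axes [ 0.002  0.044 -0.037] goal-axes [ 0.002  0.044 -0.037] rot [-0.023 -0.008 -0.002]
[-3.55784732 -0.6362267   0.11982928]
```

Call:
apply_moves([
  {"travel": [0, -0.05, 0], "delta_rot": [0, 0, 0]},
  {"travel": [0, 0, 0], "delta_rot": [0, 0, 0]},
  {"travel": [0, 0, 0], "delta_rot": [0, 0, 0]},
])

```text
time_s: 14.5
tool_pos: [0.4943, -0.0267, 0.2695]
tool_rot: [0.165, 3.137, 0.0]
contact_force: [-1.2, 2.3, 0.9]
gripper_width: 0.326
grip_force: 30.0
```

```bash
cat >> h.py <<'E'
def fz(t): return np.array([.264*np.cos(t)-.011*np.sin(t), .088+.264*np.sin(t)+.011*np.cos(t)])
E
python3 - <<'E'
from h import *
go([.4945,-.0243,.271],-6);print(arm.sense()['ft_torque'])
t=np.r_[.05,.07,.1,.14,.18,.22,.26,.30,.34,.38,.42,.46,.5,.54,.58,.62,.66,.7,.73,.76,.79,.82,.85,.873]
for a,b in zip(t,t[1:]):
    d=(fz(b)-fz(a))/.04; print(b,d[0].round(3),(-d[1]).round(3))
E
```

```text
t 14.5 pos [ 0.4943 -0.0267  0.2695] F [-1.2  2.3  0.9] w 0.326 gf 30.00015288591385
cur-axes [ 0.001  0.06  -0.038] goal-axes [ 0.001  0.06  -0.038] rot [ 0.003  0.    -0.004]
[0.63372727 0.34077672 0.0997156 ]
0.07 -0.013 -0.131
0.1 -0.025 -0.197
0.14 -0.043 -0.261
0.18 -0.053 -0.259
0.22 -0.063 -0.257
0.26 -0.073 -0.254
0.3 -0.084 -0.251
0.34 -0.093 -0.247
0.38 -0.103 -0.243
0.42 -0.113 -0.239
0.46 -0.122 -0.234
0.5 -0.132 -0.229
0.54 -0.141 -0.224
0.58 -0.15 -0.218
0.62 -0.158 -0.212
0.66 -0.166 -0.205
0.7 -0.175 -0.198
0.73 -0.136 -0.144
0.76 -0.14 -0.14
0.79 -0.144 -0.136
0.82 -0.148 -0.131
0.85 -0.152 -0.127
0.873 -0.119 -0.094
```

First lift to about 0.22 and check the load.

Call:
apply_moves([
  {"travel": [-0.01, 0, -0.13], "delta_rot": [0, 0, 0]},
  {"travel": [-0.03, 0, -0.2], "delta_rot": [0, 0, 0]},
  {"travel": [-0.04, 0, -0.26], "delta_rot": [0, 0, 0]},
  {"travel": [-0.05, 0, -0.26], "delta_rot": [0, 0, 0]},
  {"travel": [-0.06, 0, -0.26], "delta_rot": [0, 0, 0]},
  {"travel": [0, 0, 0], "delta_rot": [0, 0, 0]},
  {"travel": [0, 0, 0], "delta_rot": [0, 0, 0]},
])

```text
time_s: 15.2
tool_pos: [0.5019, -0.0276, 0.3141]
tool_rot: [0.165, 3.137, 0.001]
contact_force: [0.8, 3.1, -3.1]
gripper_width: 0.323
grip_force: 30.0
```

```bash
python3 - <<'E'
from h import *
s=arm.sense();print(s['contact_force'],s['ft_torque'],s['tool_pos'],s['gripper_width'],s['tool_rot'])
p,d=snap('scene')
cv2.imwrite('pics/c6.png',cv2.resize(p[130:290,200:380,::-1],None,fx=3.5,fy=3.5,interpolation=3))
E
```

```text
[ 0.75760082  3.06329056 -3.10688193] [ 1.13185969 -0.22696481  0.02113104] [ 0.50187509 -0.02760657  0.31410829] 0.3225991885383298 [1.65403218e-01 3.13650922e+00 9.05144539e-04]
```

View pics/c6.png

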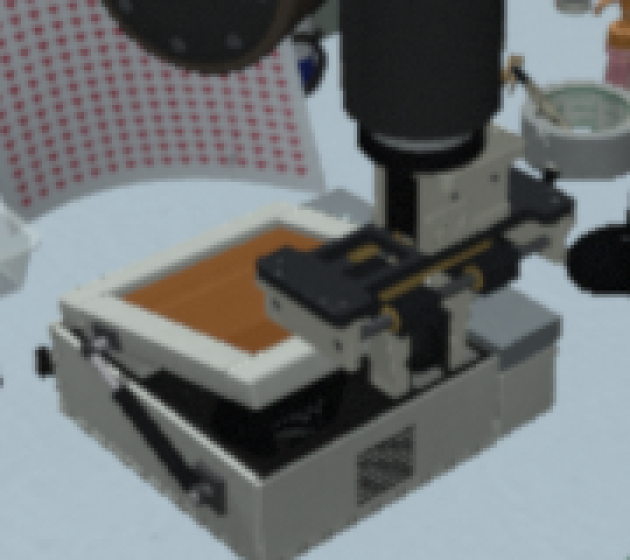

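The lid is rising in the grip with the expected 3 N load. I continue towards 0.62.

Call:
apply_moves([
  {"travel": [-0.07, 0.01, -0.25], "delta_rot": [0, 0, 0]},
  {"travel": [-0.08, 0, -0.25], "delta_rot": [0, 0, 0]},
  {"travel": [-0.09, 0, -0.25], "delta_rot": [0, 0, 0]},
  {"travel": [-0.1, 0, -0.24], "delta_rot": [0, 0, 0]},
  {"travel": [-0.11, 0, -0.24], "delta_rot": [0, 0, 0]},
  {"travel": [-0.12, 0, -0.23], "delta_rot": [0, 0, 0]},
  {"travel": [-0.13, 0, -0.23], "delta_rot": [0, 0, 0]},
  {"travel": [-0.14, 0, -0.22], "delta_rot": [0, 0, 0]},
  {"travel": [-0.15, 0, -0.22], "delta_rot": [0, 0, 0]},
  {"travel": [-0.16, 0, -0.21], "delta_rot": [0, 0, 0]},
  {"travel": [0, 0, 0], "delta_rot": [0, 0, 0]},
])

```text
time_s: 16.35
tool_pos: [0.5484, -0.0324, 0.4091]
tool_rot: [0.165, 3.137, -0.001]
contact_force: [-4.2, -3.1, 2.4]
gripper_width: 0.324
grip_force: 30.0
```

```bash
python3 - <<'E'
from h import *
s=arm.sense();print(s['contact_force'],s['ft_torque'],s['gripper_width'])
# knob angle from tcp, start (.4943,-.0267,.2695) assumed .05
k=s['tool_pos']-np.array([.4943,-.0267,.2695]); f=fz(.05)+[k@[-.9945,.1045,0],k[2]]
print(np.arctan2(f[1]-.088,f[0])-np.arctan2(.011,.264), np.hypot(f[1]-.088,f[0]))
go(s['tool_pos'],-6)
E
```

```text
[-4.18774521 -3.10089678  2.44808115] [-0.84767157  1.73338498 -0.02448493] 0.32447511225999837
0.6237146603224033 0.26532904728148954
t 16.35 pos [ 0.5484 -0.0324  0.4091] F [-4.2 -3.1  2.4] w 0.324 gf 30.00028967857361
cur-axes [0. 0. 0.] goal-axes [0. 0. 0.] rot [-0.006  0.006 -0.004]
```

Call:
apply_moves([
  {"travel": [-0.14, 0, -0.21], "delta_rot": [0, 0, 0]},
  {"travel": [-0.16, 0, -0.2], "delta_rot": [0, 0, 0]},
  {"travel": [-0.13, 0, -0.15], "delta_rot": [0, 0, 0]},
  {"travel": [-0.14, 0, -0.14], "delta_rot": [0, 0, 0]},
  {"travel": [-0.14, 0, -0.14], "delta_rot": [0, 0, 0]},
  {"travel": [-0.15, 0, -0.13], "delta_rot": [0, 0, 0]},
  {"travel": [0, 0, 0], "delta_rot": [0, 0, 0]},
])

```text
time_s: 17.05
tool_pos: [0.5832, -0.0361, 0.4476]
tool_rot: [0.165, 3.135, -0.001]
contact_force: [0.3, -5.2, -0.5]
gripper_width: 0.327
grip_force: 30.0
```

```bash
cat >>h.py <<'E'
def ang():
    s=arm.sense();k=s['tool_pos']-np.array([.4943,-.0267,.2695]); f=fz(.05)+[k@[-.9945,.1045,0],k[2]]
    print('F',s['contact_force'],'w',s['gripper_width'],'t',s['time_s'],'pos',s['tool_pos'])
    t=np.arctan2(f[1]-.088,f[0])-np.arctan2(.011,.264);print('ang',t,np.degrees(t),'r',np.hypot(f[1]-.088,f[0])); return t,f
E
python3 - <<'E'
from h import *
t,f=ang()
for b in(.80,.84,.873): d=(fz(b)-f)/.04;print(b,d[0],-d[1])
# lid plane angle from top depth/scene depth: fit plane to lid points
for n in('scene','top'):
    p,d=snap(n); P=cloud(n,d).reshape(-1,3); h=cv2.cvtColor(p,cv2.COLOR_RGB2HSV).reshape(-1,3)
    m=(h[:,0]<22)&(h[:,1]>120)&(abs(P[:,0]-.67)<.14)&(abs(P[:,1]+.045)<.11)&(P[:,2]>.1)&(P[:,2]<.35); Q=P[m]
    if len(Q)>100:
        for _ in range(4):
            c=Q.mean(0); nn=np.linalg.svd(Q-c,full_matrices=False)[2][2]; e=abs((Q-c)@nn); Q=Q[e<max(.004,2*np.median(e))]
        print(n,len(Q),'lid tilt',np.degrees(np.arccos(abs(nn[2]))),np.median(e))
E
```

```text
F [ 0.27936999 -5.17359579 -0.5115739 ] w 0.32651987233392155 t 17.05 pos [ 0.58321076 -0.03614429  0.44755925]
ang 0.8194935554213528 46.95352206381374 r 0.26660222734123984
0.8 0.05820079357137173 0.12985559239601374
0.84 -0.14231277056190317 -0.04219673151069636
0.873 -0.31280968585434205 -0.17801162498816414
scene 238 lid tilt 46.664198420566116 0.00026390484703594217
top 270 lid tilt 46.832708760426776 0.0008340783568141048
```

The lid plane measures 46.7° in both views, against 46.95° from the TCP. A little further takes it to 50°.

Call:
apply_moves([
  {"travel": [-0.15, -0.01, -0.13], "delta_rot": [0, 0, 0]},
  {"travel": [-0.14, -0.01, -0.1], "delta_rot": [0, 0, 0]},
  {"travel": [0, 0, 0], "delta_rot": [0, 0, 0]},
  {"travel": [0, 0, 0], "delta_rot": [0, 0, 0]},
  {"travel": [0, 0, 0], "delta_rot": [0, 0, 0]},
])

```text
time_s: 17.65
tool_pos: [0.5933, -0.0375, 0.4556]
tool_rot: [0.165, 3.137, 0.001]
contact_force: [-1.0, 0.1, 2.2]
gripper_width: 0.323
grip_force: 30.0
```

```bash
cat >>h.py <<'E'
def tilt():
  for n in('scene','top'):
    p,d=snap(n); P=cloud(n,d).reshape(-1,3); h=cv2.cvtColor(p,cv2.COLOR_RGB2HSV).reshape(-1,3)
    m=(h[:,0]<22)&(h[:,1]>120)&(abs(P[:,0]-.67)<.14)&(abs(P[:,1]+.045)<.11)&(P[:,2]>.1)&(P[:,2]<.35); Q=P[m]
    if len(Q)>100:
        for _ in range(4):
            c=Q.mean(0); nn=np.linalg.svd(Q-c,full_matrices=False)[2][2]; e=abs((Q-c)@nn); Q=Q[e<max(.004,2*np.median(e))]
        print(n,len(Q),'lid tilt',np.degrees(np.arccos(abs(nn[2]))),np.median(e))
E
python3 - <<'E'
from h import *
t,f=ang(); tilt()
E
```

```text
F [-0.99976999  0.05656825  2.1796006 ] w 0.32264095078233823 t 17.65 pos [ 0.5932589  -0.03753029  0.45564186]
ang 0.8681412321224296 49.740828621902345 r 0.26644328817333757
scene 434 lid tilt 49.41135418618378 0.0003549272606038164
top 206 lid tilt 49.692403669052986 0.0008696949058307617
```

Call:
apply_moves([
  {"travel": [-0.03, 0, -0.03], "delta_rot": [0, 0, 0]},
  {"travel": [0, 0, 0], "delta_rot": [0, 0, 0]},
  {"travel": [0, 0, 0], "delta_rot": [0, 0, 0]},
  {"travel": [0, 0, 0], "delta_rot": [0, 0, 0]},
  {"travel": [0.12, 0, 0.09], "delta_rot": [0, 0, 0]},
  {"travel": [0.15, 0, 0.13], "delta_rot": [0, 0, 0]},
  {"travel": [0.15, 0, 0.13], "delta_rot": [0, 0, 0]},
  {"travel": [0.14, 0, 0.14], "delta_rot": [0, 0, 0]},
  {"travel": [0.14, 0, 0.14], "delta_rot": [0, 0, 0]},
  {"travel": [0.14, 0, 0.14], "delta_rot": [0, 0, 0]},
  {"travel": [0, 0, 0], "delta_rot": [0, 0, 0]},
  {"travel": [0, 0, 0], "delta_rot": [0, 0, 0]},
])

```text
time_s: 18.95
tool_pos: [0.5612, -0.0341, 0.4258]
tool_rot: [0.165, 3.137, 0.0]
contact_force: [1.3, 4.2, 0.3]
gripper_width: 0.323
grip_force: 30.0
```

```bash
python3 - <<'E'
from h import *
t,f=ang(); tilt()
d=(fz(.611)-fz(t))/.04; print(d)
E
```

```text
F [1.34106125 4.22284574 0.3066039 ] w 0.3229376597409381 t 18.95 pos [ 0.56123856 -0.03409341  0.42584937]
ang 0.7032598933467012 40.293823789586384 r 0.2663078533436828
top 375 lid tilt 40.13417135386532 0.001103456395153297
[ 0.39190289 -0.46644431]
```

Call:
apply_moves([
  {"travel": [0.13, 0.01, 0.15], "delta_rot": [0, 0, 0]},
  {"travel": [0.13, 0.01, 0.15], "delta_rot": [0, 0, 0]},
  {"travel": [0.12, 0, 0.15], "delta_rot": [0, 0, 0]},
  {"travel": [0, 0, 0], "delta_rot": [0, 0, 0]},
  {"travel": [0, 0, 0], "delta_rot": [0, 0, 0]},
  {"travel": [0, 0, 0], "delta_rot": [0, 0, 0]},
  {"travel": [0, 0, 0], "delta_rot": [0, 0, 0]},
])

```text
time_s: 19.75
tool_pos: [0.5462, -0.0322, 0.408]
tool_rot: [-0.165, -3.137, 0.001]
contact_force: [2.9, -1.9, -1.9]
gripper_width: 0.328
grip_force: 30.0
```

```bash
python3 - <<'E'
from h import *
t,f=ang(); tilt(); print((fz(.611)-fz(t))/.04)
p,d=snap('scene','s9')
E
```

```text
F [ 2.90580457 -1.85751572 -1.91345127] w 0.3280956089188263 t 19.75 pos [ 0.54619594 -0.03216728  0.40802814]
ang 0.6153875860263655 35.25911144405462 r 0.2664004784629455
top 494 lid tilt 35.232582912818636 0.0011044883026652217
[ 0.01765161 -0.02298793]
```

View pics/s9.png

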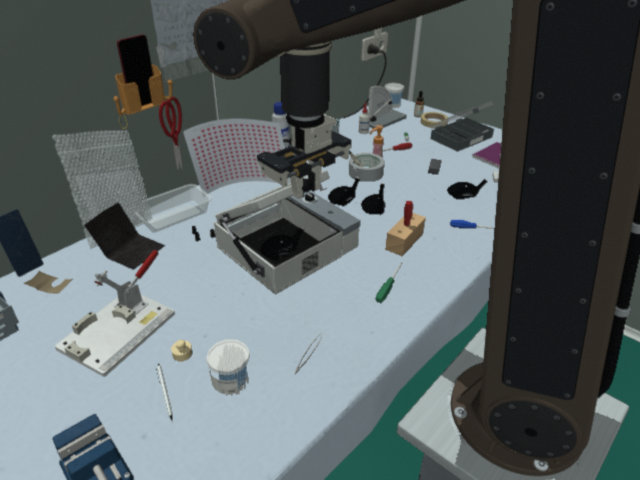

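The lid is held open at 35.2°, the driver stands in the block, scene (408,213), and everything else is where it was. I hand in.

```bash
python3 -c "
from bench import arm
print(arm.hand_in())"
```

```text
the job is handed in; nothing more can be done
None
```

The job is done and handed in: the release popped the lid, the driver is back in its hole, the lid went to about 50° and came back to about 35°, and the gripper is holding the knob still there.

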